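Stack lens spacers on the eccentric arbor for measuring

ROBOT

A 6-joint arm with a two-finger parallel gripper is mounted at the origin on the work surface. World frame = base frame: x ahead of the robot, y to its left, z up, the work surface at z = 0. Lengths are in mm, angles in rad, forces in N, time in s.
With the tool pointing down it reaches from about 250 to 800 mm from the base axis. Payload 3.9 kg.
Tool frame: the origin (TCP) lies midway between the tips of the shut fingers; the grasp point (between the pads) lies 19 mm behind it; z points along the fingers, y is the direction in which the jaws open and shut (so a half turn about z gives the same grasp; the last joint's range is limited). The gripper opens to 85 mm and grips with 20 to 120 N. Pads are 22 mm wide; open, the fingers measure 114 mm over their backs; the gripper's body (76 mm by 85 mm) begins 54 mm behind the grasp point. The pads swing forward as they close: fully open they stand 13 mm farther back than shut.
Start: joints at [1.32, 0.26, -0.138, 1.173, 0, 1.571], TCP at [130.29, 508.566, 231.304] pointing down, gripper open.
Joint ranges: [-2.78, 2.78], [-0.83, 1.72], [-1.28, 1.37], [-1.9, 2.12], [-1.57, 1.48], [-3.14, 3.14]. Speed limits (rad/s): [2.57, 2.57, 3.14, 3.14, 3.14, 3.14].

INTERFACE

Orientations are given as a rotation vector (axis times angle).
In Python, from workcell import manip gives the robot as it stands.
- The arm moves only by the shell command python3 -m pendant 'ROWS' [FORCE]. ROWS is text: rows parted by semicolons, each of 7 numbers parted by spaces: the shift along the tool's x, y, z in m, then the turn, a rotation vector about the tool's x, y, z in rad, then the opening, from -1 (shut) to 1 (fully open), so that 0 is half open. In form: x y z rx ry rz fingers; .... A call has 1 to 8 rows; each row is the pose to reach, as a shift and turn from the pose commanded when the call began, along the tool's axes at that moment; what a row does not reach only later rows make up. A row lasts 1/12 s, in which the tool goes at most 41.7 mm and 7.16 degrees, less where a joint would pass 70% of its speed; a pose out of reach is approached as far as the arm can. A call with a gripper value outside its range is refused whole. The fingers move at their own pace and stop on an object; FORCE is the grip in N (left out, the last holds). Time passes only in rows, so rows that repeat a pose let the fingers close. It gives the time, the measured TCP pose, the force and the opening at its end, in the units of the state.
- manip.observe(): the state, without advancing time (a new reading comes with each control period).
- manip.read_camera(name): name is "side" or "top" or "wrist"; returns the picture (400x640x3 uint8, red, green, blue); there is no depth.
- manip.get_calibration(name): a dict with "fov_y" (degrees; the focal length in pixels is half the picture's height over the tangent of half this angle, whatever the lens; pixels are square), "cx", "cy" (the principal point, pixels), "distortion" ([k1, k2, p1, p2, k3] as OpenCV has them; the pictures are not rectified), "world_to_cam" (4x4, takes a point from world to camera coordinates). Camera axes: x right, y up, looking along -z (the intrinsics and any distortion apply to the point x, -y, -z); pixel columns grow to the right and rows downward; lengths in mm; the calibration is good to about 2 mm. A picture is of the moment at which its call begins: read the wrist's pose just before it. get_calibration takes no time and is no camera call; for the wrist camera it gives the pose at the moment of the call.
- manip.close_job(): hands the job in, once; it reports no verdict.
The state is a dict: "time": time; "qpos": joint angles; "dq": joint speeds; "joint_torque": joint torques, N m; "tcp_pos": TCP position; "ee_rot": TCP orientation; "ft_force": force on the tool from outside, world axes, zero at the start; "moment": the same for the moment, N m; "gripper_width": finger opening in mm.
Only numpy, scipy, OpenCV 4.12 (cv2) and the standard library are available. Lean on these libraries where they do the work, as an engineer would, in place of code of your own. Each camera call takes 0.05 s, during which the arm holds its last target.

TASK

Thread the three metal spacers onto the upright arbor post, thickest at the bottom, then the middle one, then the thinnest, one after the other, each pushed fully home and lying flat. The post stands off-centre on its turned foot, so find it by feel and be gentle: never press on the arbor fixture with more than 40 N (about 4 kg). Leave the blue ring and everything else on the table where it is.

Things in the scene. Friction and masses are not known exactly. Their poses are not given: they have to be found in the camera images.
- arbor: Arbor fixture, fixed to the table: a grey block 110 x 110 x 20 mm carrying a round aluminium foot and, on that, an upright bright steel post. Origin at the centre of the block's underside; x and y along its sides, z up. The foot is clamped and does not turn under normal handling.
- seat (a point): Centre of the foot's top face (diameter 72), 26 mm above the table, where the spacers rest. The post (diameter 18, top chamfer 1.5 mm, top 47 above this face) is eccentric: its axis stands 6 mm sideways from this point, in a direction that differs every time, is not measured and is unrelated to the block's yaw. A spacer's bore leaves 1.5 mm play all round it.
- thick_mid (a point): Thickest spacer: ring lying flat (a turned spacer), outer diameter 46, bore 21, height 18, black-oxide steel, about 0.19 kg; the point is its centre, half-way up, 9 above its underside; z along the bore. Home: underside on the foot, this point 9 above point seat.
- middle_mid (a point): Middle spacer: ring lying flat (a turned spacer), outer diameter 46, bore 21, height 14, brass, about 0.15 kg; the point is its centre, half-way up, 7 above its underside; z along the bore. Home: on the thick one, this point 25 above point seat.
- thin_mid (a point): Thinnest spacer: ring lying flat (a turned spacer), outer diameter 46, bore 21, height 10, red anodised aluminium, about 0.04 kg; the point is its centre, half-way up, 5 above its underside; z along the bore. Home: on the middle one, this point 37 above point seat.
- blue_mid (a point): Bystander: blue plastic ring, outer diameter 46, bore only 12 (does not fit the post), height 12; the point is its centre, half-way up. Lies among the spacers.
- block: Bystander: steel gauge block 35 x 30 x 9 mm lying flat; origin at the centre of its underside.
- loupe: Bystander: black eye loupe, diameter 38, height 34 mm, standing; origin at the centre of its underside.
- caliper: Bystander: digital caliper lying flat, 200 mm along its y, jaws towards its -x, up to 13 mm high; origin under the middle of its beam.
- pendant: Bystander: red and white joystick pendant 140 x 90 x 40 mm, stick up to 101 mm high; origin at the centre of its underside.
- mouse: Bystander: black computer mouse 100 x 58 x 26 mm; origin at the centre of its underside.
There are look-alikes about, which are no part of the job. Several things look just like the part that bears middle_mid: the one meant starts farthest from the robot's base.

How it is judged:
By the outcome, as a careful person would: the job done as asked, in the order asked, and still so for the second after the job is handed in, with the robot touching nothing.
It also fails if it takes over 72 s, if anything falls off the work surface, if the arm or the gripper's body presses on something with over 40 N, if the wrist force passes 120 N, or if a joint passes its speed limit or range.

## Working session

There is one attempt and no reset: what is moved stays moved. The work goes in short steps, Python scripts to look and compute and a shell command to move; the robot and the scene stay as the last step left them, time stands still between calls to the robot, and variables do not carry over. Pictures are saved under pics/ and viewed, and the job is handed in when it is done.

```bash
ls; mkdir -p pics
python3 - <<'E'
from workcell import manip
import cv2
print(manip.observe())
for n in("top","side","wrist"):
    c=manip.get_calibration(n); print(n,{k:(v if k!='world_to_cam' else [[round(float(x),3) for x in r] for r in v]) for k,v in c.items()})
    im=manip.read_camera(n); cv2.imwrite(f"pics/{n}0.png",im[:,:,::-1])
E
```

```text
pics
{'time': 0.0, 'qpos': array([ 1.32001522e+00,  2.60686571e-01, -1.39405650e-01,  1.17266282e+00,
        6.94551220e-06,  1.57077901e+00]), 'dq': array([ 9.74956991e-04, -5.55429327e-04,  7.50460728e-05, -6.84049039e-04,
        2.19867159e-03, -2.51995679e-03]), 'joint_torque': array([ 1.20916135e-03, -4.05676389e+01,  2.53922403e+01,  1.87535322e-02,
       -4.25455937e-05,  3.09486580e-06]), 'tcp_pos': array([130.11260561, 507.91587589, 230.44970046]), 'ee_rot': array([-3.92835926e-01, -3.11667973e+00,  3.05097927e-03]), 'ft_force': array([-0.20213452, -0.84009547,  0.1896341 ]), 'moment': array([-0.01404363,  0.02082038,  0.00865854]), 'gripper_width': 85.40123530907097}
top {'fov_y': 52.35238540495626, 'cx': 327.98525826694976, 'cy': 196.65228946253308, 'distortion': array([-0.03250326,  0.        ,  0.        ,  0.        ,  0.        ]), 'world_to_cam': [[-0.005, -1.0, -0.016, 11.584], [0.993, -0.007, 0.117, -582.858], [-0.117, -0.015, 0.993, -1156.28], [0.0, 0.0, 0.0, 1.0]]}
side {'fov_y': 47.07483785073252, 'cx': 325.46194334333234, 'cy': 200.75304089362777, 'distortion': array([-0.01502121,  0.        ,  0.        ,  0.        ,  0.        ]), 'world_to_cam': [[0.783, -0.622, 0.019, -464.574], [0.443, 0.579, 0.685, -283.213], [-0.437, -0.528, 0.728, -1096.129], [0.0, 0.0, 0.0, 1.0]]}
wrist {'fov_y': 63.22890617955148, 'cx': 318.1250723463969, 'cy': 203.69043401878807, 'distortion': array([-0.04187287,  0.        ,  0.        ,  0.        ,  0.        ]), 'world_to_cam': [[0.248, 0.969, -0.003, -524.701], [-0.918, 0.234, -0.321, 41.628], [-0.311, 0.082, 0.947, -381.13], [0.0, 0.0, 0.0, 1.0]]}
```

View pics/top0.png

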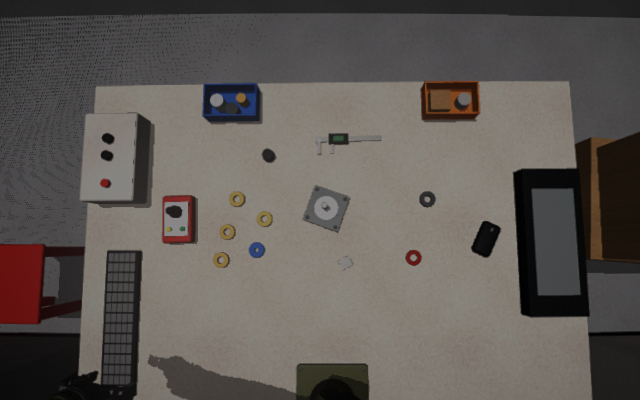

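View pics/side0.png

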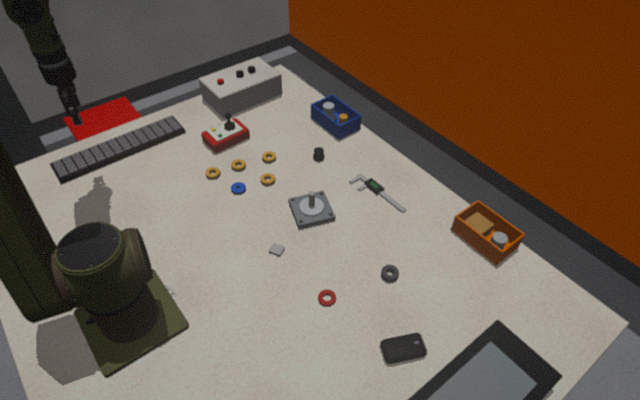

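View pics/wrist0.png

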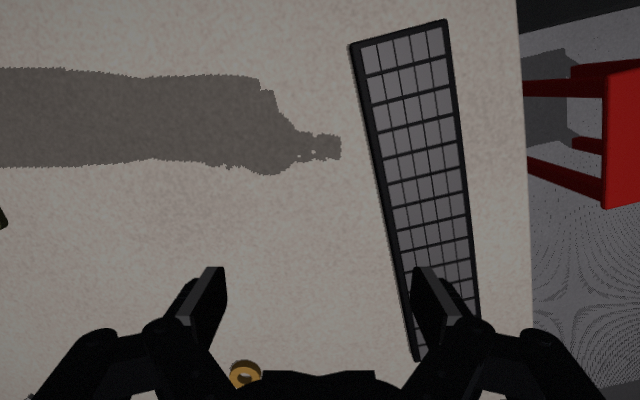

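```bash
cat > h.py <<'E'
import numpy as np, cv2
from scipy.spatial.transform import Rotation as R
from workcell import manip
def K(c):
    f=200/np.tan(np.radians(c['fov_y']/2)); return np.array([[f,0,c['cx']],[0,f,c['cy']],[0,0,1.]])
def ray(c,px):
    p=cv2.undistortPoints(np.array(px,float).reshape(-1,1,2),K(c),np.array(c['distortion']))[:,0]
    W=np.array(c['world_to_cam']);Rm=W[:3,:3];o=-Rm.T@W[:3,3]
    d=np.c_[p[:,0],-p[:,1],-np.ones(len(p))]@Rm
    return o,d
def onz(c,px,z):
    o,d=ray(c,px); s=(z-o[2])/d[:,2]; return o+s[:,None]*d
def proj(c,P):
    P=np.asarray(P,float).reshape(-1,3);W=np.array(c['world_to_cam']);q=P@W[:3,:3].T+W[:3,3]
    q=q*[1,-1,-1]; return cv2.projectPoints(q,np.zeros(3),np.zeros(3),K(c),np.array(c['distortion']))[0][:,0]
def tri(pairs):
    A=np.zeros((3,3));b=np.zeros(3)
    for c,px in pairs:
        o,d=ray(c,[px]);d=d[0]/np.linalg.norm(d[0]);M=np.eye(3)-np.outer(d,d);A+=M;b+=M@o
    return np.linalg.solve(A,b)
def toolshift(dw,rot=None):
    """world shift mm -> tool axes m"""
    rot=manip.observe()['ee_rot'] if rot is None else rot
    return R.from_rotvec(rot).inv().apply(dw)/1000
def snap(name,fn):
    c=manip.get_calibration(name); im=manip.read_camera(name)[:,:,::-1].copy(); cv2.imwrite(fn,im); return c,im
def blobs(im,lo,hi,amin=20):
    h=cv2.cvtColor(im,cv2.COLOR_BGR2HSV); m=cv2.inRange(h,np.array(lo),np.array(hi))
    m=cv2.morphologyEx(m,cv2.MORPH_CLOSE,np.ones((3,3),np.uint8))
    cs,_=cv2.findContours(m,cv2.RETR_EXTERNAL,cv2.CHAIN_APPROX_NONE)
    return [(cv2.minEnclosingCircle(k),cv2.contourArea(k),cv2.moments(k)) for k in cs if cv2.contourArea(k)>amin]
E
python3 - <<'E'
from h import *
for n in("top","side"):
    im=cv2.imread(f"pics/{n}0.png");c=manip.get_calibration(n)
    for nm,lo,hi,z in(("brass",(15,90,60),(32,255,255),7),("blue",(105,120,60),(125,255,255),6),("red",(0,120,60),(8,255,255),5),("red2",(172,120,60),(180,255,255),5),("dark",(0,0,0),(180,90,75),9)):
        for (ce,r),a,m in blobs(im,lo,hi):
            if a>900 : continue
            ce=(m['m10']/m['m00'],m['m01']/m['m00'])
            p=onz(c,[ce],z)[0]
            if np.hypot(p[0],p[1])<900: print(n,nm,np.round(ce,1),round(r,1),a,p.round(0),round(np.hypot(p[0],p[1])))
im=cv2.imread("pics/top0.png");cv2.imwrite("pics/top0z.png",cv2.resize(im[170:290,190:450],None,fx=3,fy=3,interpolation=cv2.INTER_CUBIC))
E
```

```text
top brass [220.5 259.6] 7.8 169.0 [401. 328.   7.] 518
top brass [596.1 246. ] 15.5 211.5 [ 433. -786.    7.] 897
top brass [226.9 231.5] 7.7 166.0 [484. 310.   7.] 575
top brass [264.1 218.5] 7.6 160.0 [522. 199.   7.] 559
top brass [236.4 198.6] 7.6 158.0 [582. 284.   7.] 648
top blue [256.1 249.5] 7.2 143.0 [430. 222.   6.] 484
top red [413.2 257.1] 7.5 158.5 [ 405. -241.    5.] 472
top dark [485.5 238.7] 18.1 643.0 [ 458. -456.    9.] 646
top dark [174.  211.3] 8.1 133.5 [545. 472.   9.] 721
top dark [194.7 221. ] 22.6 52.5 [515. 408.   9.] 657
top dark [426.9 198.9] 7.9 167.5 [ 577. -287.    9.] 644
top dark [268.3 155.3] 7.0 118.5 [714. 189.   9.] 738
top dark [338.3 138.9] 10.5 180.5 [763. -24.   9.] 763
top dark [448.7 120.1] 25.5 52.0 [ 819. -362.    9.] 895
top dark [236.3 113. ] 31.7 660.5 [848. 290.   9.] 896
side brass [110.  366.5] 10.2 36.5 [-84. -87.   7.] 121
side brass [267.4 178.6] 7.0 117.0 [522. 200.   7.] 559
side brass [212.2 172.4] 7.2 116.5 [400. 329.   7.] 518
side brass [237.9 164.4] 7.0 111.5 [483. 312.   7.] 575
side brass [268.5 156.5] 6.6 102.0 [582. 285.   7.] 648
side blue [238.  187.5] 6.5 95.0 [430. 223.   6.] 484
side red [326.4 297.4] 8.3 182.5 [ 404. -242.    5.] 471
side red [225.4 138.1] 23.0 388.5 [519. 454.   5.] 690
side dark [389.3 273.8] 8.5 185.5 [ 575. -288.    9.] 644
side dark [313.3 222.8] 19.1 112.5 [525. -31.   9.] 526
side dark [311.5 200.4] 4.9 27.5 [573.  42.   9.] 575
side dark [373.6 186.2] 9.7 127.5 [761. -26.   9.] 761
side dark [318.4 154.4] 6.7 94.5 [717. 193.   9.] 742
```

View pics/top0z.png

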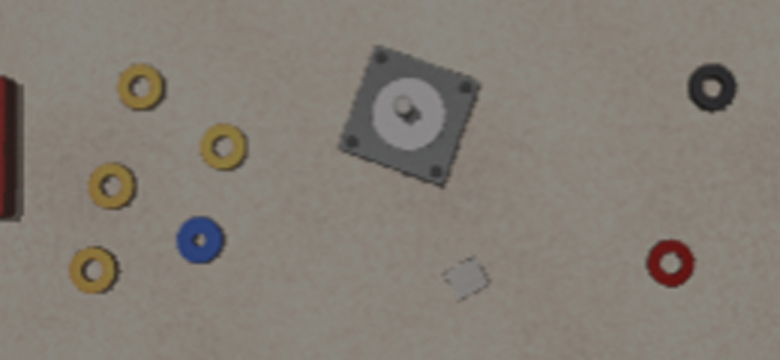

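Two views agree within about 2 mm. The four brass candidates (top image) are at (236,199), 648 mm from the base; (227,232), 575 mm; (264,219), 559 mm; and (221,260), 518 mm. The one meant is (236,199), at world (582,284), because it lies farthest away; the crop confirms this. The black ring is at (427,199), the red at (413,257) and the blue at (256,250). Next I move to hover over the arbor.

```bash
python3 -m pendant '-.033 -.023 0 0 0 .12 1; -.066 -.046 0 0 0 .24 1; -.099 -.069 0 0 0 .36 1; -.132 -.092 0 0 0 .48 1; -.165 -.115 0 0 0 .6 1; -.198 -.138 0 0 0 .72 1; -.231 -.161 0 0 0 .84 1; -.264 -.184 0 0 0 .96 1'
python3 - <<'E'
from h import *
o=manip.observe();print(o['tcp_pos'],R.from_rotvec(o['ee_rot']).as_matrix().round(3),o['qpos'].round(2))
print(toolshift([555-o['tcp_pos'][0],20-o['tcp_pos'][1],0]))
E
```

```text
time: 0.82
tcp_pos: [341.0, 263.0, 231.2]
ee_rot: [-1.795, -2.578, 0.0]
ft_force: [0.3, 0.3, -0.3]
gripper_width: 85.4
[341.00496587 263.02066284 231.23955051] [[-0.347  0.938 -0.   ]
 [ 0.938  0.347  0.   ]
 [ 0.    -0.    -1.   ]] [ 0.66  0.1  -0.34  1.13  0.    1.87]
[-3.02192113e-01  1.16330752e-01 -1.14882391e-05]
```

```bash
python3 -m pendant '-.038 .0145 0 0 0 .045 1; -.076 .029 0 0 0 .09 1; -.114 .0435 0 0 0 .135 1; -.151 .058 0 0 0 .18 1; -.189 .0725 0 0 0 .225 1; -.227 .087 0 0 0 .27 1; -.265 .102 0 0 0 .315 1; -.302 .116 0 0 0 .355 1'; python3 -m pendant '0 0 0 0 0 0 1; 0 0 0 0 0 0 1'
python3 - <<'E'
from h import *
c,im=snap("wrist","pics/w1.png")
o=manip.observe();print(o['tcp_pos'],R.from_rotvec(o['ee_rot']).as_matrix().round(4).tolist(),o['qpos'].round(2))
E
```

```text
time: 1.48
tcp_pos: [556.3, 21.0, 231.0]
ee_rot: [-2.219, -2.224, 0.0]
ft_force: [0.2, 0.4, -0.4]
gripper_width: 85.7
time: 1.65
tcp_pos: [556.1, 21.4, 230.4]
ee_rot: [-2.219, -2.223, 0.001]
ft_force: [-0.4, 0.2, 0.2]
gripper_width: 85.3
[554.91962511  22.52872351 230.54437336] [[-0.0037, 1.0, -0.002], [1.0, 0.0037, 0.0004], [0.0004, -0.002, -1.0]] [ 0.04  0.31 -0.06  1.2   0.    1.61]
```

View pics/w1.png

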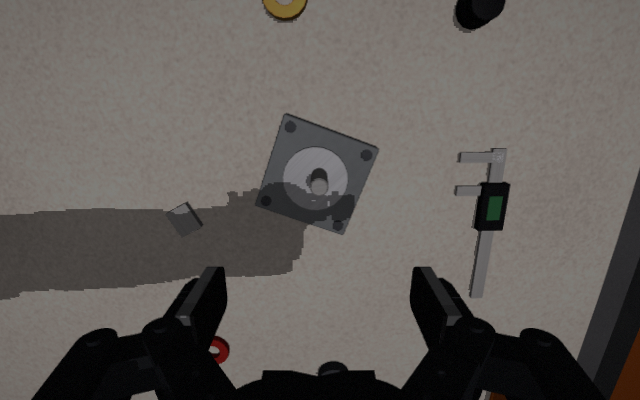

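Run:
```python
from h import *
im=cv2.imread("pics/w1.png");cv2.imwrite("pics/w1z.png",cv2.resize(im[105:245,245:390],None,fx=4,fy=4,interpolation=cv2.INTER_CUBIC))
c=manip.get_calibration("wrist")
print(proj(c,[manip.observe()['tcp_pos'],[555,22,0]]))
```

```text
[[318.34747461 270.94670516]
 [318.56332013 169.48993768]]
```

View pics/w1z.png

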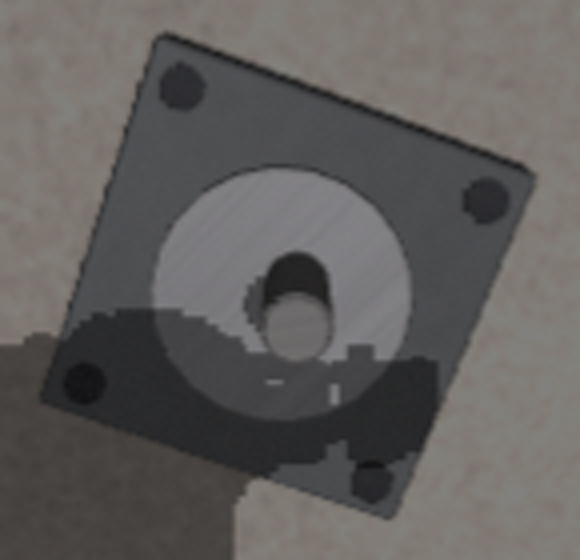

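Run:
```python
from h import *
c=manip.get_calibration("wrist")
f=lambda x,y:(x/4+245-.375,y/4+105-.375)
foot=onz(c,[f(282,293),f(153,293),f(411,293),f(282,166),f(282,421)],26)
post=onz(c,[f(298,327),f(263,327),f(334,327)],73)
base=onz(c,[f(298,327)],26)
print(foot.round(1),post.round(1),(post[0]-foot[0]).round(1),np.linalg.norm((post[0]-foot[0])[:2]))
t=manip.get_calibration("top")
print(proj(t,[post[0],foot[0]]), proj(manip.get_calibration("side"),[post[0],foot[0]]))
print([manip.observe()['tcp_pos'].round(1)])
```

```text
[[551.2  18.5  26. ]
 [515.8  18.3  26. ]
 [586.7  18.6  26. ]
 [551.2  53.3  26. ]
 [551.3 -18.9  26. ]] [[555.5  22.   73. ]
 [547.2  22.   73. ]
 [564.2  22.   73. ]] [ 4.3  3.5 47. ] 5.5695499262533055
[[322.81791053 204.7104569 ]
 [324.47660794 207.71836155]] [[310.64885638 191.72935305]
 [310.27105803 204.43269598]]
[array([554.9,  22.5, 230.5])]
```

```bash
python3 -m pendant '-.039 .003 .005 0 0 0 1; -.078 .005 .01 0 0 0 1; -.116 .008 .02 0 0 0 1; -.155 .010 .03 0 0 0 1; -.194 .013 .04 0 0 0 1; -.233 .015 .05 0 0 0 1; -.272 .018 .06 0 0 0 1; -.310 .021 .07 0 0 0 1'; python3 -m pendant '0 0 0 0 0 0 1; 0 0 0 0 0 0 1;0 0 0 0 0 0 1'
python3 - <<'E'
from h import *
c,im=snap("wrist","pics/w2.png")
o=manip.observe();print(o['tcp_pos'],R.from_rotvec(o['ee_rot']).as_matrix().round(4).tolist(),o['qpos'].round(2))
E
```

```text
time: 2.37
tcp_pos: [577.3, -286.5, 161.2]
ee_rot: [-2.212, -2.229, -0.0]
ft_force: [0.9, -0.3, 0.0]
gripper_width: 85.3
time: 2.62
tcp_pos: [577.4, -285.0, 161.3]
ee_rot: [-2.213, -2.227, -0.0]
ft_force: [0.9, 0.2, 0.0]
gripper_width: 85.4
[ 577.71814094 -284.67033754  161.73455189] [[-0.0073, 1.0, -0.0004], [1.0, 0.0073, 0.0009], [0.0009, -0.0004, -1.0]] [-0.46  0.5   0.05  1.12  0.    1.11]
```

View pics/w2.png

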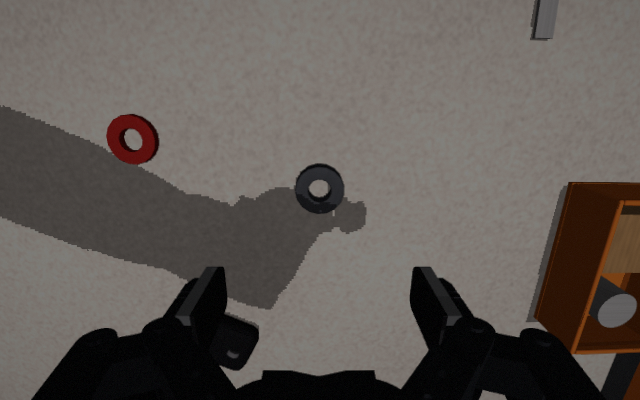

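Run:
```python
from h import *
im=cv2.imread("pics/w2.png");cv2.imwrite("pics/w2z.png",cv2.resize(im[150:230,280:360],None,fx=7,fy=7,interpolation=cv2.INTER_CUBIC))
```

```text
(no output)
```

View pics/w2z.png

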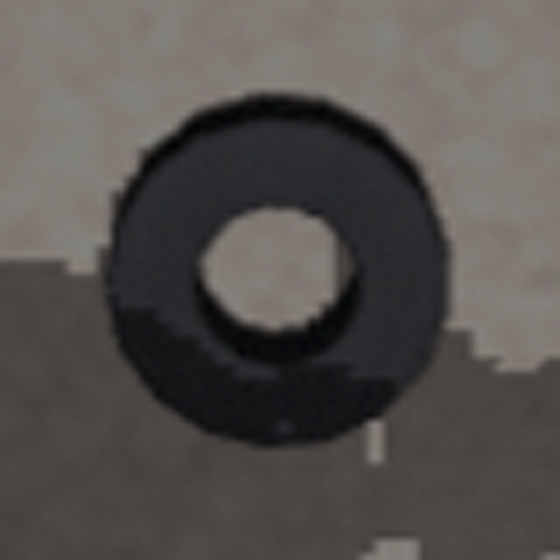

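Run:
```python
from h import *
c=manip.get_calibration("wrist")
f=lambda x,y:(x/7+280-.43,y/7+150-.43)
print(onz(c,[f(279,280),f(110,280),f(448,280),f(279,113),f(279,446)],18).round(1))
im=cv2.imread("pics/w2.png")
for b in blobs(im,(0,100,40),(8,255,255))+blobs(im,(172,100,40),(180,255,255)): 
    if abs(b[0][0][0]-133)<10: print(b[0],onz(c,[b[0][0]],5))
print(manip.observe()['tcp_pos'])
print([manip.get_calibration("wrist")['world_to_cam'][:3,3].round(2) for _ in range(2)])
```

```text
[[ 578.8 -284.3   18. ]
 [ 556.7 -284.5   18. ]
 [ 601.  -284.1   18. ]
 [ 578.6 -262.1   18. ]
 [ 579.  -307.5   18. ]]
((132.50814819335938, 137.59080505371094), 27.018991470336914) [[ 406.00792103 -239.18962935    5.        ]]
[ 577.71814094 -284.67033754  161.73455189]
[array([-575.59,  291.88, -222.06]), array([-575.59,  291.88, -222.06])]
```

```bash
python3 -m pendant '0 0 .035 0 0 0 .41; -.001 0 .07 0 0 0 .41; -.001 0 .1 0 0 0 .41; -.001 0 .115 0 0 0 .41; -.001 0 .115 0 0 0 .41;-.001 0 .115 0 0 0 .41'
python3 - <<'E'
from h import *
c,im=snap("wrist","pics/w3.png")
o=manip.observe();print(o['tcp_pos'],o['gripper_width'],proj(c,[o['tcp_pos']]))
W=c['world_to_cam'];print(W[:3,:3]@o['tcp_pos']+W[:3,3])
E
```

```text
time: 3.17
tcp_pos: [577.6, -285.7, 46.5]
ee_rot: [-2.212, -2.229, 0.0]
ft_force: [0.8, -0.4, 1.1]
gripper_width: 60.2
[ 578.83189634 -286.68268406   47.77093884] 60.06588732448608 [[320.74818159 274.00671302]]
[   1.30018401  -34.85333354 -160.72988935]
```

View pics/w3.png

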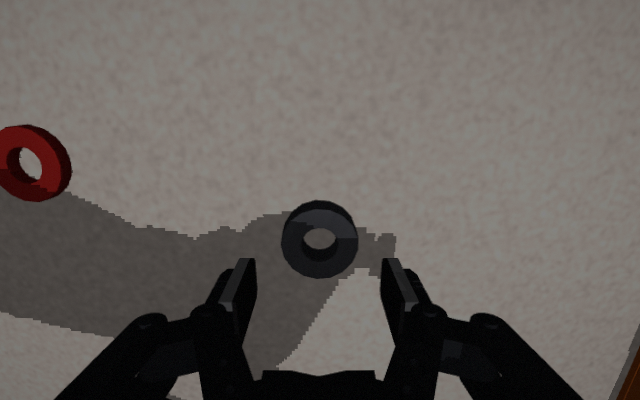

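```bash
python3 -m pendant '0 0 .02 0 0 0 .41; 0 0 .036 0 0 0 .41; 0 0 .043 0 0 0 .41; 0 0 .043 0 0 0 0; 0 0 .043 0 0 0 -.1;0 0 .043 0 0 0 -.3;0 0 .043 0 0 0 -.3;0 0 .043 0 0 0 -.3' 40
python3 - <<'E'
from h import *
c,im=snap("wrist","pics/w4.png")
o=manip.observe();print(o['tcp_pos'],o['gripper_width'],o['ft_force'])
E
```

```text
time: 3.88
tcp_pos: [578.6, -288.2, 4.3]
ee_rot: [2.215, 2.226, 0.001]
ft_force: [-0.3, -0.4, 0.4]
gripper_width: 44.5
[ 578.5967283  -288.22599304    4.32918676] 44.42185338022305 [0.74837719 0.35843562 2.29100355]
```

View pics/w4.png

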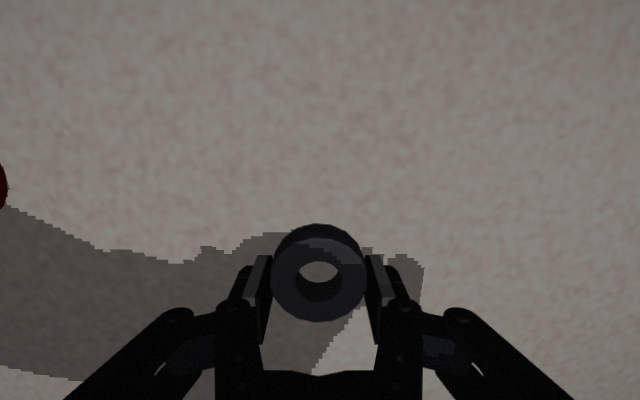

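```bash
python3 -m pendant '0 0 -.02 0 0 0 -.3; 0 0 -.05 0 0 0 -.3; .01 -.001 -.085 0 0 0 -.3; .045 -.004 -.1 0 0 0 -.3; .085 -.008 -.105 0 0 0 -.3; .125 -.012 -.105 0 0 0 -.3;.165 -.016 -.105 0 0 0 -.3;.205 -.02 -.105 0 0 0 -.3'; python3 -m pendant '.03 -.002 0 0 0 0 -.3;.045 -.0025 0 0 0 0 -.3;.045 -.0025 0 0 0 0 -.3;.045 -.0025 0 0 0 0 -.3;.045 -.0025 0 0 0 0 -.3'
python3 - <<'E'
from h import *
P=[]
for i in range(3):
    c,im=snap("wrist","pics/w5.png"); o=manip.observe(); P.append(o['tcp_pos']); print(o['tcp_pos'],o['gripper_width'],o['ft_force'],c['world_to_cam'][:3,3])
print(R.from_rotvec(o['ee_rot']).as_matrix().round(4).tolist())
cv2.imwrite("pics/w5z.png",cv2.resize(im[120:340,230:410],None,fx=3.5,fy=3.5,interpolation=cv2.INTER_CUBIC)[:600])
E
```

```text
time: 4.6
tcp_pos: [556.5, -81.5, 108.9]
ee_rot: [2.216, 2.225, 0.001]
ft_force: [0.6, 0.5, -2.3]
gripper_width: 44.2
time: 5.02
tcp_pos: [554.4, -38.6, 108.5]
ee_rot: [2.216, 2.226, -0.0]
ft_force: [-0.1, 0.5, -1.4]
gripper_width: 44.4
[554.35806752 -38.97784444 108.42140258] 44.368901784589134 [ 0.02644844 -0.15626513 -2.1172795 ] [-554.16982515   40.24034975 -250.55069444]
[554.34506441 -39.15559784 108.34858221] 44.665304869677 [-0.18509987 -0.44520287 -1.60554245] [-554.20035636   40.13908334 -250.56938976]
[554.29854806 -39.17397919 108.30912998] 44.364047772218996 [ 0.15787275  0.26630088 -0.71515733] [-554.17526527   40.04805871 -250.60854985]
[[-0.0032, 1.0, 0.0002], [1.0, 0.0032, -0.0002], [-0.0002, 0.0002, -1.0]]
```

View pics/w5.png

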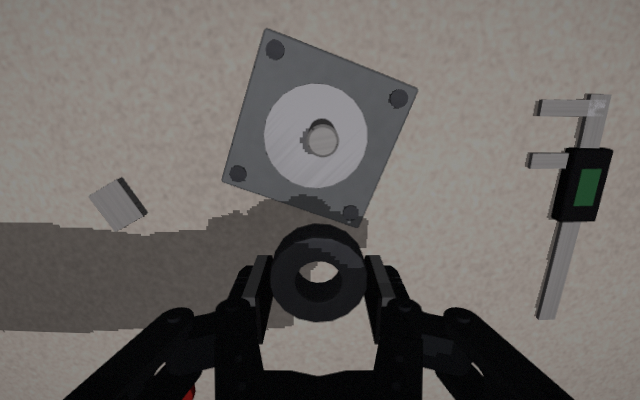

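Ring held at about (319,278); post top at about (322,139), foot disc around (315,136). I'll enlarge both.

Run:
```python
from h import *
im=cv2.imread("pics/w5.png")
a=cv2.resize(im[75:195,255:375],None,fx=5,fy=5,interpolation=cv2.INTER_CUBIC)
b=cv2.resize(np.clip(im[215:335,260:380].astype(float)*2.5,0,255).astype(np.uint8),None,fx=5,fy=5,interpolation=cv2.INTER_CUBIC)
cv2.imwrite("pics/w5a.png",a);cv2.imwrite("pics/w5b.png",b)
```

```text
(no output)
```

View pics/w5a.png

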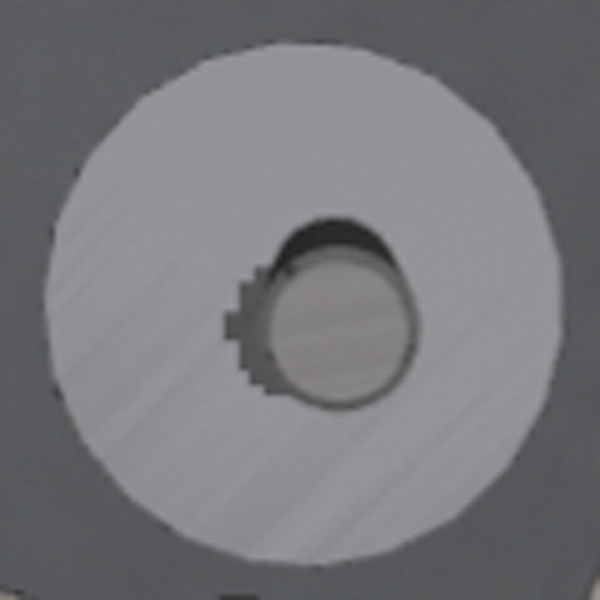

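View pics/w5b.png

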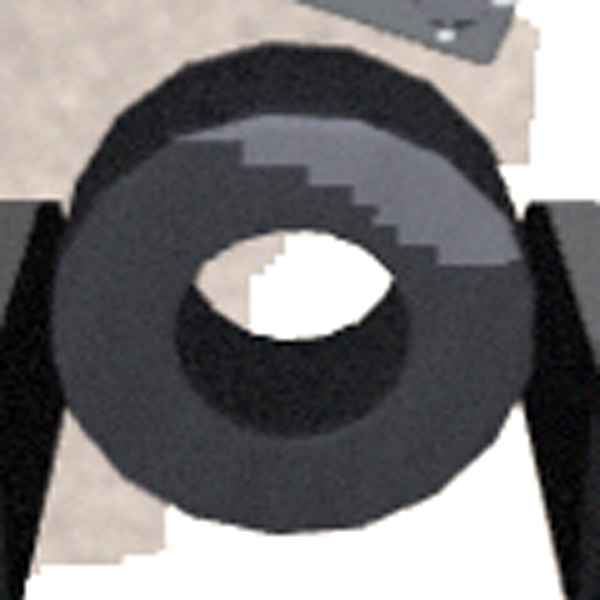

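Run:
```python
from h import *
c=manip.get_calibration("wrist");t=manip.observe()['tcp_pos']
f=lambda x,y,X,Y:(x/5+X-.4,y/5+Y-.4)
A=lambda x,y:f(x,y,255,75)
B=lambda x,y:f(x,y,260,215)
def fit(l,r,u,d,F,z):
    cx=(l+r)/2;cy=(u+d)/2
    p=onz(c,[F(l,cy),F(r,cy),F(cx,u),F(cx,d)],z); return np.r_[(p[0]+p[1])[0]/2,(p[2]+p[3])[1]/2,p[1][0]-p[0][0],p[2][1]-p[3][1]].round(2)
print("tcp",t)
print("post",fit(272,409,262,403,A,73)); print("foot",fit(47,562,42,565,A,26))
for z in (t[2]+12,t[2]+13.7,t[2]+15): print("ring",fit(52,536,115,533,B,z),"bore",fit(176,411,230,437,B,z))
```

```text
tcp [554.29854806 -39.17397919 108.30912998]
post [556.5   19.97  14.87  15.22]
foot [552.26  15.84  70.36  70.85]
ring [554.29 -37.74  44.67  44.58] bore [554.24 -37.88  21.72  22.12]
ring [554.28 -36.66  44.09  43.99] bore [554.24 -36.8   21.44  21.83]
ring [554.28 -35.84  43.64  43.55] bore [554.23 -35.98  21.22  21.61]
```

```bash
python3 -m pendant '.03 .001 0 0 0 0 -.3;.05 .002 0 0 0 0 -.3;.0575 .0024 0.005 0 0 0 -.3;.0575 .0024 .015 0 0 0 -.3;.0575 .0024 .024 0 0 0 -.3;.0575 .0024 .024 0 0 0 -.3;.0575 .0024 .024 0 0 0 -.3;.0575 .0024 .024 0 0 0 -.3'
python3 - <<'E'
from h import *
c,im=snap("wrist","pics/w6.png"); o=manip.observe(); print(o['tcp_pos'],o['gripper_width'],o['ft_force'])
b=cv2.resize(np.clip(im[195:335,250:390].astype(float)*2.5,0,255).astype(np.uint8),None,fx=4,fy=4,interpolation=cv2.INTER_CUBIC)
cv2.imwrite("pics/w6b.png",b)
E
```

```text
time: 5.83
tcp_pos: [556.0, 18.6, 83.9]
ee_rot: [-2.217, -2.225, 0.001]
ft_force: [0.7, 0.1, -1.6]
gripper_width: 44.2
[556.31117166  18.71575465  84.30017589] 44.228504054476744 [ 0.32849731 -0.07535062 -1.92053919]
```

View pics/w6b.png

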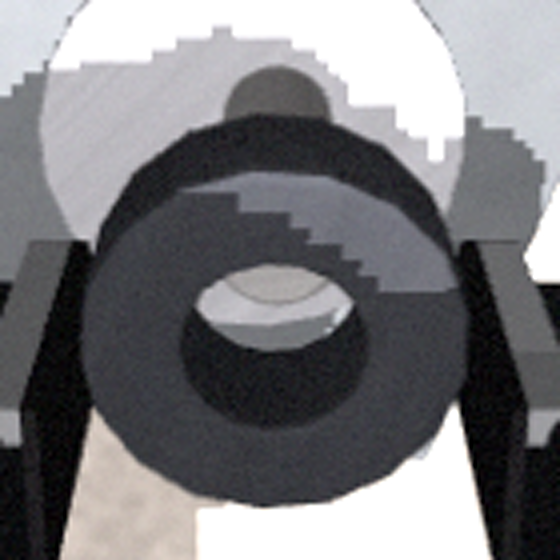

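Run:
```python
from h import *
c=manip.get_calibration("wrist");t=manip.observe()['tcp_pos'];print(t)
f=lambda x,y:(x/4+250-.375,y/4+195-.375)
p=onz(c,[f(277,302)],73)[0];q=onz(c,[f(277,302)],71.5)[0];print("post edge",p,"ctr",p[1]+7.5,q[1]+9)
for dz in(11,12.5,14):
  p=onz(c,[f(276,172),f(276,506),f(276,264),f(276,428),f(85,335),f(468,335)],t[2]+dz);print((p[0]+p[1])[1]/2,(p[2]+p[3])[1]/2,p[0][1]-p[1][1],p[2][1]-p[3][1],p[5][0]-p[4][0],(p[5]+p[4])[0]/2)
```

```text
[556.31117166  18.71575465  84.30017589]
post edge [556.64329189  12.56679038  73.        ] ctr 20.066790381843617 20.688470706227733
19.56832268461215 19.506956752482516 44.8646823150881 22.068242274400333 44.47766432210426 556.4875398332708
20.515840359303656 20.45517558632894 44.35206429323046 21.81609340992985 43.96946831747164 556.4798098373096
21.463358033995164 21.403394420175367 43.83944627137282 21.563944545459364 43.46127231283879 556.4720798413484
```

```bash
python3 -m pendant '0 0 .003 0 0 0 -.3;0 0 .006 0 0 0 -.3;0 0 .008 0 0 0 -.3;0 0 .009 0 0 0 -.3;0 0 .010 0 0 0 -.3;0 0 .010 0 0 0 -.3'; python3 -m pendant '0 0 .001 0 0 0 -.3;0 0 .002 0 0 0 -.3;0 0 .003 0 0 0 -.3'
```

```text
time: 6.38
tcp_pos: [556.1, 19.6, 74.1]
ee_rot: [-2.216, -2.227, 0.0]
ft_force: [0.5, 0.1, -1.6]
gripper_width: 44.4
time: 6.63
tcp_pos: [556.3, 19.6, 71.3]
ee_rot: [2.216, 2.227, 0.0]
ft_force: [0.3, -0.4, -0.9]
gripper_width: 44.0
```

```bash
python3 -m pendant '0 0 .003 0 0 0 -.3;0 0 .006 0 0 0 -.3;0 0 .009 0 0 0 -.3;0 0 .012 0 0 0 -.3;0 0 .012 0 0 0 -.3'; python3 -m pendant '0 0 .004 0 0 0 -.3;0 0 .008 0 0 0 -.3;0 0 .012 0 0 0 -.3;0 0 .016 0 0 0 -.3;0 0 .020 0 0 0 -.3;0 0 .022 0 0 0 -.3;0 0 .022 0 0 0 -.3'
```

```text
time: 7.05
tcp_pos: [555.6, 19.5, 58.5]
ee_rot: [-2.215, -2.226, 0.002]
ft_force: [-0.6, 0.3, -2.8]
gripper_width: 44.3
time: 7.63
tcp_pos: [555.7, 19.5, 36.6]
ee_rot: [-2.215, -2.226, 0.001]
ft_force: [-0.1, 0.7, -2.0]
gripper_width: 44.3
```

```bash
python3 -m pendant '0 0 .001 0 0 0 -.3;0 0 .002 0 0 0 -.3;0 0 .003 0 0 0 -.3;0 0 .004 0 0 0 -.3;0 0 .005 0 0 0 -.3'; python3 -m pendant '0 0 .0005 0 0 0 -.3;0 0 .001 0 0 0 -.3;0 0 .001 0 0 0 -.3'
```

```text
time: 8.05
tcp_pos: [556.3, 19.5, 32.3]
ee_rot: [2.216, 2.227, 0.0]
ft_force: [0.8, 0.8, -2.0]
gripper_width: 44.4
time: 8.3
tcp_pos: [556.2, 19.5, 31.2]
ee_rot: [-2.216, -2.227, 0.0]
ft_force: [-0.2, 0.8, -1.7]
gripper_width: 44.1
```

```bash
python3 -m pendant '0 0 .0005 0 0 0 -.3;0 0 .001 0 0 0 -.3;0 0 .001 0 0 0 -.3'; python3 -m pendant '0 0 .0005 0 0 0 -.3;0 0 .0005 0 0 0 -.3'
```

```text
time: 8.55
tcp_pos: [556.3, 19.5, 30.4]
ee_rot: [2.216, 2.227, 0.0]
ft_force: [-0.6, 0.9, -1.2]
gripper_width: 44.4
time: 8.72
tcp_pos: [556.3, 19.5, 30.3]
ee_rot: [2.216, 2.227, 0.0]
ft_force: [-1.6, -0.9, 3.5]
gripper_width: 44.7
```

```bash
python3 -m pendant '0 0 0 0 0 0 0;0 0 0 0 0 0 .2;0 0 0 0 0 0 .41;0 0 -.001 0 0 0 .41;0 0 -.03 0 0 0 .41;0 0 -.07 0 0 0 .41;0 0 -.1 0 0 0 .41;0 0 -.1 0 0 0 .41'
python3 - <<'E'
from h import *
c,im=snap("wrist","pics/w7.png"); o=manip.observe(); print(o['tcp_pos'],o['gripper_width'],o['ft_force'])
b=cv2.resize(np.clip(im[130:270,250:390].astype(float)*2,0,255).astype(np.uint8),None,fx=4,fy=4,interpolation=cv2.INTER_CUBIC)
cv2.imwrite("pics/w7b.png",b)
E
```

```text
time: 9.38
tcp_pos: [560.9, 19.7, 136.2]
ee_rot: [2.21, 2.221, 0.013]
ft_force: [1.2, -0.5, 0.3]
gripper_width: 59.9
[559.54930743  19.65737437 133.5296    ] 60.175936139057235 [-0.10156077  0.52439197  1.00391127]
```

View pics/w7b.png

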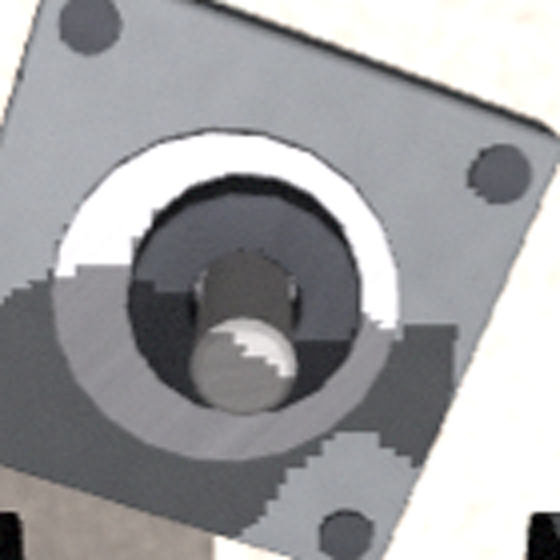

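```bash
python3 -m pendant '.036 .004 -.005 0 0 0 .41; .074 .008 -.01 0 0 0 .41; .112 .011 -.015 0 0 0 .41; .15 .015 -.02 0 0 0 .41; .188 .019 -.02 0 0 0 .41; .226 .023 -.02 0 0 0 .41; .255 .026 -.02 0 0 0 .41; .266 .027 -.02 0 0 0 .41'; python3 -m pendant '0 0 0 0 0 0 .41;0 0 0 0 0 0 .41;0 0 0 0 0 0 .41'
python3 - <<'E'
from h import *
c,im=snap("wrist","pics/w8.png"); o=manip.observe(); print(o['tcp_pos'],o['gripper_width'],R.from_rotvec(o['ee_rot']).as_matrix().round(4).tolist())
for b in blobs(im,(15,90,40),(32,255,255)): print(b[0],onz(c,[b[0][0]],10).round(1))
E
```

```text
time: 10.1
tcp_pos: [581.4, 289.8, 147.9]
ee_rot: [-2.21, -2.23, 0.0]
ft_force: [0.7, -0.3, -0.6]
gripper_width: 60.1
time: 10.35
tcp_pos: [581.3, 283.8, 149.0]
ee_rot: [-2.217, -2.226, 0.004]
ft_force: [-0.2, -0.4, 0.2]
gripper_width: 60.5
[581.50225573 283.63491951 149.30237914] 60.128331729978186 [[-0.0031, 1.0, -0.0013], [1.0, 0.0031, -0.0013], [-0.0013, -0.0013, -1.0]]
((258.94036865234375, 270.087158203125), 23.02206802368164) [[522.9 202.3  10. ]]
((319.6791687011719, 189.78396606445312), 25.445158004760742) [[582.4 285.   10. ]]
((208.46975708007812, 159.20510864257812), 27.34480857849121) [[484.5 312.7  10. ]]
((114.5, 140.5), 29.841346740722656) [[403.  329.3  10. ]]
```

View pics/w8.png

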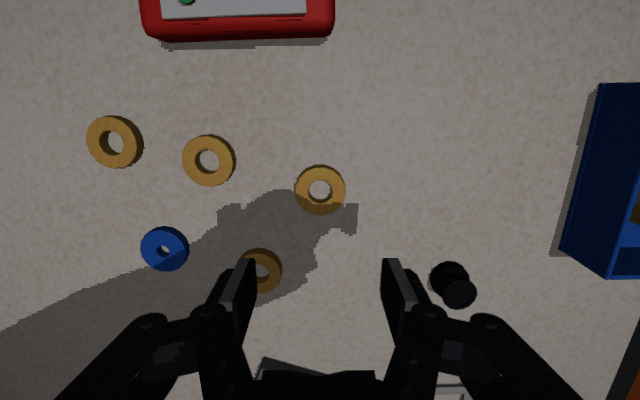

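Run:
```python
from h import *
im=cv2.imread("pics/w8.png")
cv2.imwrite("pics/w8z.png",cv2.resize(np.clip(im[150:230,280:360].astype(float)*1.8,0,255).astype(np.uint8),None,fx=7,fy=7,interpolation=cv2.INTER_CUBIC))
```

```text
(no output)
```

View pics/w8z.png

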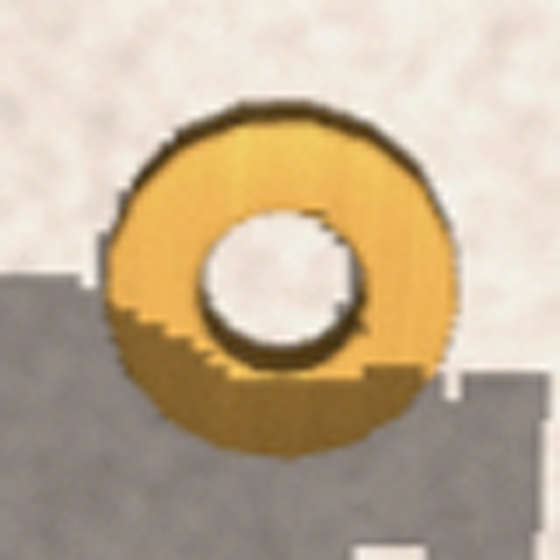

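Run:
```python
from h import *
c=manip.get_calibration("wrist");t=manip.observe()['tcp_pos']
f=lambda x,y:(x/7+280-.43,y/7+150-.43)
p=onz(c,[f(281,288),f(106,288),f(457,288)],14);print(t,p.round(1), toolshift(p[0]-t))
```

```text
[581.50225573 283.63491951 149.30237914] [[582.7 285.1  14. ]
 [560.4 285.   14. ]
 [605.1 285.1  14. ]] [0.0016121  0.00137273 0.13529865]
```

```bash
python3 -m pendant '0 0 .035 0 0 0 .41; .001 .001 .072 0 0 0 .41; .001 .001 .105 0 0 0 .41; .001 .001 .127 0 0 0 .41; .001 .001 .138 0 0 0 .41;.001 .001 .144 0 0 0 .41;.001 .001 .146 0 0 0 .41;.001 .001 .146 0 0 0 .41'; python3 -m pendant '0 0 0 0 0 0 .2;0 0 0 0 0 0 0;0 0 0 0 0 0 -.1;0 0 0 0 0 0 -.3;0 0 0 0 0 0 -.3;0 0 0 0 0 0 -.3' 40
python3 - <<'E'
from h import *
o=manip.observe(); print(o['tcp_pos'],o['gripper_width'],o['ft_force'])
E
```

```text
time: 11.07
tcp_pos: [583.8, 286.4, 4.8]
ee_rot: [2.216, 2.226, 0.002]
ft_force: [-0.7, 0.8, 0.4]
gripper_width: 60.3
time: 11.57
tcp_pos: [584.1, 287.2, 6.1]
ee_rot: [2.215, 2.226, 0.005]
ft_force: [-0.9, -1.4, 6.0]
gripper_width: 43.3
[584.10237893 287.20392683   6.09748601] 43.261691349521826 [-0.87515991 -1.42769759  6.00724826]
```

```bash
python3 -m pendant '0 0 -.02 0 0 0 -.3;0 0 -.05 0 0 0 -.3;0 0 -.08 0 0 0 -.3;0 0 -.1 0 0 0 -.3;0 0 -.105 0 0 0 -.3;0 0 -.105 0 0 0 -.3;0 0 -.105 0 0 0 -.3'
python3 - <<'E'
from h import *
c,im=snap("wrist","pics/w9.png"); o=manip.observe(); print(o['tcp_pos'],o['gripper_width'],o['ft_force'],R.from_rotvec(o['ee_rot']).as_matrix().round(4).tolist())
b=cv2.resize(np.clip(im[215:335,250:390].astype(float)*2,0,255).astype(np.uint8),None,fx=4,fy=4,interpolation=cv2.INTER_CUBIC)
cv2.imwrite("pics/w9b.png",b)
E
```

```text
time: 12.15
tcp_pos: [582.5, 286.5, 108.2]
ee_rot: [-2.216, -2.227, 0.001]
ft_force: [0.3, -0.1, -2.3]
gripper_width: 42.8
[581.83308608 286.17810264 107.22238047] 42.888927928943446 [-0.15802744 -0.06288699 -2.68211116] [[-0.0051, 1.0, -0.0023], [1.0, 0.0051, -0.0012], [-0.0012, -0.0023, -1.0]]
```

View pics/w9b.png

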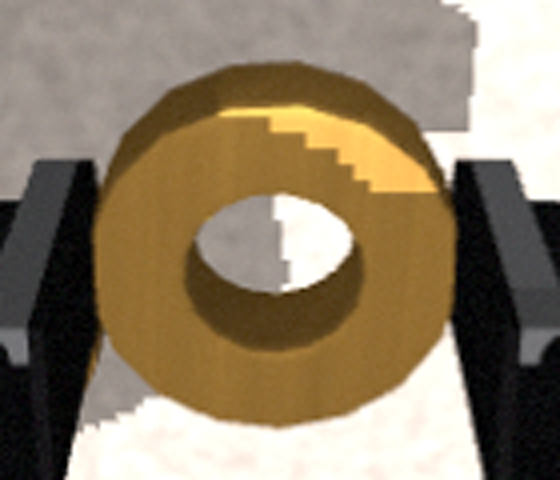

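View pics/w9.png

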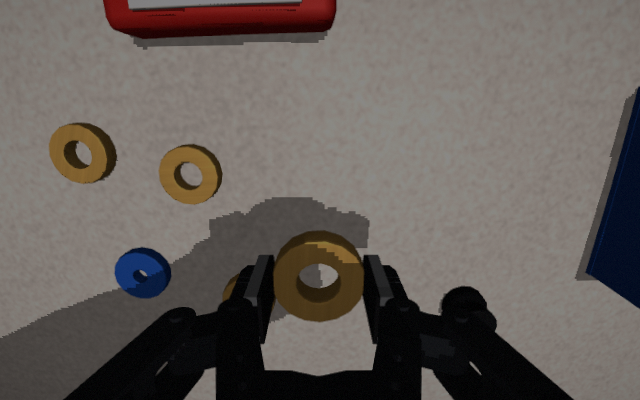

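Run:
```python
from h import *
c=manip.get_calibration("wrist");t=manip.observe()['tcp_pos'];print(t)
f=lambda x,y:(x/4+250-.375,y/4+215-.375)
for dz in(7,9,11):
  p=onz(c,[f(276,107),f(276,427),f(276,194),f(276,352),f(95,270),f(456,270)],t[2]+dz);print(dz,(p[0]+p[1])[1]/2-t[1],(p[2]+p[3])[1]/2-t[1],p[0][1]-p[1][1],p[2][1]-p[3][1],p[5][0]-p[4][0],(p[5]+p[4])[0]/2-t[0])
```

```text
[581.83308608 286.17810264 107.22238047]
7 -2.696543107004345 -2.6921449960937025 44.52880025723033 22.016044611345308 43.39022636487732 0.061438793380943935
9 -1.4153851863967475 -1.4110521375048393 43.870077979524126 21.690357438803233 42.74834720855267 0.05602009687265763
11 -0.1342272657891499 -0.12995927891597603 43.211355701817865 21.364670266261157 42.106468052228024 0.05060140036437133
```

```bash
python3 -m pendant '-.036 -.004 0 0 0 0 -.3; -.074 -.008 0 0 0 0 -.3; -.112 -.011 0 0 0 0 -.3; -.15 -.015 0 0 0 0 -.3; -.188 -.019 0 0 0 0 -.3; -.226 -.023 0 0 0 0 -.3; -.255 -.0255 0 0 0 0 -.3; -.264 -.0265 0 0 0 0 -.3'; python3 -m pendant '0 0 0 0 0 0 -.3;0 0 0.01 0 0 0 -.3;0 0 .02 0 0 0 -.3;0 0 .02 0 0 0 -.3;0 0 .02 0 0 0 -.3'
python3 - <<'E'
from h import *
c,im=snap("wrist","pics/w10.png"); o=manip.observe(); print(o['tcp_pos'],o['gripper_width'],o['ft_force'],R.from_rotvec(o['ee_rot']).as_matrix().round(4).tolist())
b=cv2.resize(np.clip(im[195:335,250:390].astype(float)*2,0,255).astype(np.uint8),None,fx=4,fy=4,interpolation=cv2.INTER_CUBIC)
cv2.imwrite("pics/w10b.png",b)
E
```

```text
time: 12.87
tcp_pos: [555.1, 18.3, 106.7]
ee_rot: [-2.219, -2.221, 0.008]
ft_force: [-0.2, 0.7, -1.7]
gripper_width: 42.7
time: 13.28
tcp_pos: [556.5, 23.9, 87.1]
ee_rot: [-2.212, -2.228, 0.003]
ft_force: [-0.2, 0.3, 0.0]
gripper_width: 43.3
[557.14813085  23.76354075  87.85414914] 43.05601969425234 [ 0.29678041  0.05590249 -1.55392552] [[-0.007, 1.0, -0.0018], [1.0, 0.007, 0.0001], [0.0001, -0.0018, -1.0]]
```

View pics/w10b.png

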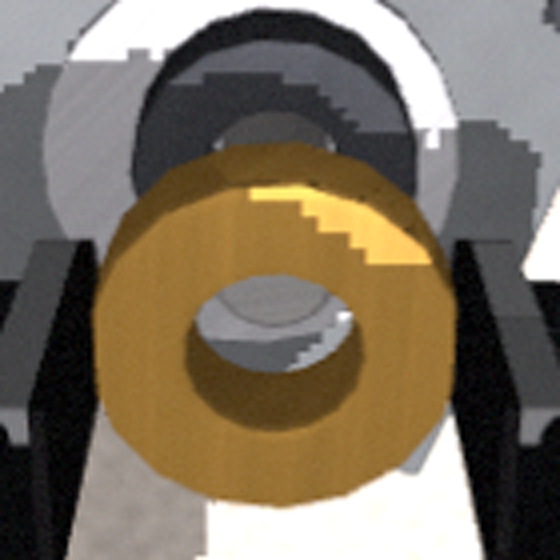

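Run:
```python
from h import *
c=manip.get_calibration("wrist");t=manip.observe()['tcp_pos'];print(t)
f=lambda x,y:(x/4+250-.375,y/4+195-.375)
p=onz(c,[f(275,325)],73)[0];q=onz(c,[f(275,325)],71.5)[0];print("post edge",p,"ctr",p[1]+7.5,q[1]+9)
for dz in(7,8,9,10):
  p=onz(c,[f(276,188),f(276,505),f(276,274),f(276,432),f(95,350),f(456,350)],t[2]+dz);print(dz,(p[0]+p[1])[1]/2,(p[2]+p[3])[1]/2,p[0][1]-p[1][1],p[2][1]-p[3][1],p[5][0]-p[4][0],(p[5]+p[4])[0]/2)
```

```text
[557.14813085  23.76354075  87.85414914]
post edge [557.2226082   11.91197596  73.        ] ctr 19.41197595719592 19.999667961918362
7 21.16283854550776 21.07311050298086 44.05248626964051 21.994807490615372 43.3838954195445 557.2207392342464
8 21.800913022488352 21.711848215535746 43.7268670406137 21.832230236431585 43.06321815987246 557.216351777023
9 22.438987499468954 22.35058592809063 43.40124781158688 21.669652982247797 42.74254090020031 557.2119643197996
10 23.07706197644956 22.989323640645516 43.075628582560064 21.50707572806401 42.42186364052827 557.2075768625762
```

```bash
python3 -m pendant '-.0014 -.0002 .003 0 0 0 -.3;-.0014 -.0002 .006 0 0 0 -.3;-.0014 -.0002 .008 0 0 0 -.3;-.0014 -.0002 .009 0 0 0 -.3;-.0014 -.0002 .009 0 0 0 -.3'; python3 -m pendant '0 0 .001 0 0 0 -.3;0 0 .002 0 0 0 -.3;0 0 .003 0 0 0 -.3;0 0 .003 0 0 0 -.3';python3 -m pendant '0 0 .001 0 0 0 -.3;0 0 .002 0 0 0 -.3;0 0 .003 0 0 0 -.3;0 0 .003 0 0 0 -.3'
```

```text
time: 13.75
tcp_pos: [557.3, 21.1, 79.6]
ee_rot: [-2.216, -2.227, 0.0]
ft_force: [0.8, 0.4, -1.4]
gripper_width: 43.2
time: 14.08
tcp_pos: [557.4, 21.3, 76.7]
ee_rot: [-2.216, -2.227, -0.0]
ft_force: [-0.1, 0.7, -0.8]
gripper_width: 43.0
time: 14.42
tcp_pos: [557.3, 21.3, 73.6]
ee_rot: [-2.215, -2.227, 0.0]
ft_force: [0.7, 1.4, -0.8]
gripper_width: 42.9
```

```bash
python3 -m pendant '0 0 .002 0 0 0 -.3;0 0 .004 0 0 0 -.3;0 0 .006 0 0 0 -.3;0 0 .006 0 0 0 -.3'; python3 -m pendant '0 0 .003 0 0 0 -.3;0 0 .006 0 0 0 -.3;0 0 .009 0 0 0 -.3;0 0 .012 0 0 0 -.3;0 0 .013 0 0 0 -.3;0 0 .013 0 0 0 -.3'
```

```text
time: 14.75
tcp_pos: [557.2, 21.3, 67.3]
ee_rot: [-2.215, -2.227, 0.0]
ft_force: [-0.9, 2.6, -2.5]
gripper_width: 42.9
time: 15.25
tcp_pos: [557.3, 21.3, 54.3]
ee_rot: [-2.215, -2.227, 0.0]
ft_force: [-1.1, 3.4, -2.7]
gripper_width: 43.5
```

```bash
python3 -m pendant '.0006 -.0002 .001 0 0 0 -.3;.0006 -.0002 .002 0 0 0 -.3;.0006 -.0002 .003 0 0 0 -.3'; python3 -m pendant '0 0 .0005 0 0 0 -.3;0 0 .001 0 0 0 -.3;0 0 .001 0 0 0 -.3'; python3 -m pendant '0 0 .0005 0 0 0 -.3;0 0 .001 0 0 0 -.3;0 0 .001 0 0 0 -.3'
```

```text
time: 15.5
tcp_pos: [557.4, 21.5, 51.8]
ee_rot: [2.216, 2.226, -0.001]
ft_force: [-1.4, 2.0, -0.0]
gripper_width: 43.1
time: 15.75
tcp_pos: [557.4, 21.5, 50.7]
ee_rot: [2.216, 2.227, -0.0]
ft_force: [-1.0, 0.7, -1.2]
gripper_width: 43.1
time: 16.0
tcp_pos: [557.5, 21.6, 50.1]
ee_rot: [2.216, 2.227, 0.0]
ft_force: [-1.4, 0.5, 1.3]
gripper_width: 43.0
```

```bash
python3 -m pendant '0 0 .0005 0 0 0 -.3;0 0 .0005 0 0 0 -.3';python3 -m pendant '0 0 .0005 0 0 0 -.3;0 0 .0005 0 0 0 -.3'
```

```text
time: 16.17
tcp_pos: [557.5, 21.6, 50.1]
ee_rot: [2.216, 2.226, 0.0]
ft_force: [-2.4, 0.2, 5.6]
gripper_width: 42.6
time: 16.33
tcp_pos: [557.5, 21.6, 50.0]
ee_rot: [2.215, 2.226, 0.001]
ft_force: [-3.2, 0.7, 9.1]
gripper_width: 43.4
```

```bash
python3 -m pendant '0 0 -.0005 0 0 0 0;0 0 -.0005 0 0 0 .2;0 0 -.0005 0 0 0 .41;0 0 -.001 0 0 0 .41;0 0 -.02 0 0 0 .41;0 0 -.05 0 0 0 .41;0 0 -.08 0 0 0 .41;0 0 -.08 0 0 0 .41'
python3 - <<'E'
from h import *
c,im=snap("wrist","pics/w11.png"); o=manip.observe(); print(o['tcp_pos'],o['gripper_width'],o['ft_force'])
b=cv2.resize(np.clip(im[130:270,250:390].astype(float)*2,0,255).astype(np.uint8),None,fx=4,fy=4,interpolation=cv2.INTER_CUBIC)
cv2.imwrite("pics/w11b.png",b)
E
```

```text
time: 17.0
tcp_pos: [561.8, 21.8, 134.4]
ee_rot: [2.211, 2.222, 0.012]
ft_force: [1.0, 0.6, 0.4]
gripper_width: 60.1
[560.68470771  21.76542986 132.14312   ] 60.28627105225339 [0.32908747 0.22458057 0.27820326]
```

View pics/w11b.png

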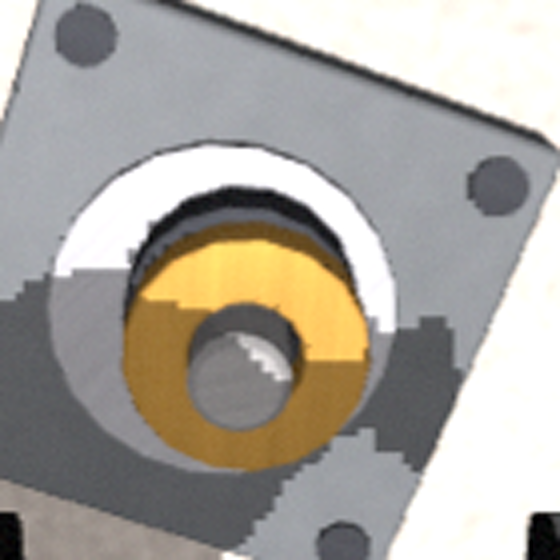

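```bash
python3 -m pendant '-.034 -.020 -.005 0 0 0 .41; -.069 -.040 -.01 0 0 0 .41; -.103 -.06 -.015 0 0 0 .41; -.138 -.08 -.02 0 0 0 .41; -.172 -.10 -.02 0 0 0 .41; -.207 -.12 -.02 0 0 0 .41; -.24 -.14 -.02 0 0 0 .41; -.262 -.152 -.02 0 0 0 .41'; python3 -m pendant '0 0 0 0 0 0 .41;0 0 0 0 0 0 .41;0 0 0 0 0 0 .41;0 0 0 0 0 0 .41'
python3 - <<'E'
from h import *
c,im=snap("wrist","pics/w12.png"); o=manip.observe(); print(o['tcp_pos'],o['gripper_width'],R.from_rotvec(o['ee_rot']).as_matrix().round(4).tolist())
h=cv2.cvtColor(im,cv2.COLOR_BGR2HSV)
for b in blobs(im,(0,120,30),(8,255,255),100): print(b[0],b[1],onz(c,[b[0][0]],8).round(1))
cv2.imwrite("pics/w12z.png",cv2.resize(np.clip(im[140:240,270:370].astype(float)*2,0,255).astype(np.uint8),None,fx=6,fy=6,interpolation=cv2.INTER_CUBIC))
E
```

```text
time: 17.72
tcp_pos: [404.0, -243.1, 147.8]
ee_rot: [-2.217, -2.224, 0.003]
ft_force: [0.1, 0.4, 0.5]
gripper_width: 60.2
time: 18.05
tcp_pos: [406.9, -240.1, 148.3]
ee_rot: [-2.214, -2.228, -0.0]
ft_force: [0.9, 0.3, 0.2]
gripper_width: 60.3
[ 407.07573915 -239.99619641  148.42638484] 59.96731752189881 [[-0.0069, 1.0, -0.0004], [1.0, 0.0069, 0.0006], [0.0006, -0.0004, -1.0]]
((316.47296142578125, 190.6081085205078), 24.737619400024414) 1817.5 [[ 405.4 -239.8    8. ]]
```

View pics/w12z.png

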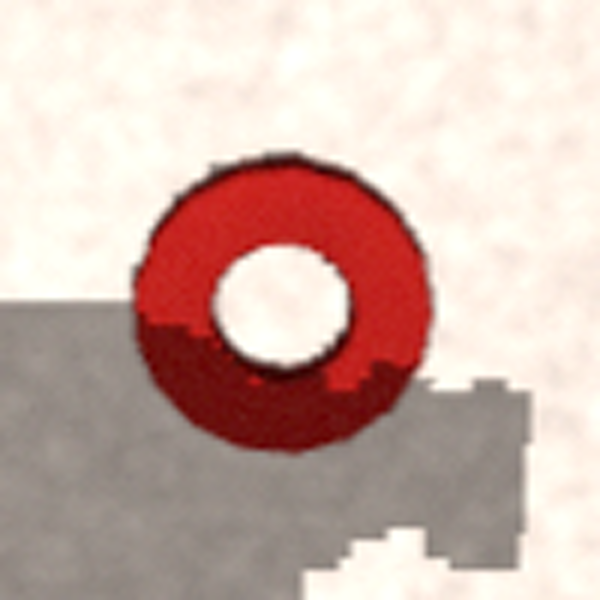

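Run:
```python
from h import *
c=manip.get_calibration("wrist");t=manip.observe()['tcp_pos']
p=onz(c,[(316.75,190.9)],10);print(t,p.round(1), toolshift(p[0]-t))
```

```text
[ 407.07573915 -239.99619641  148.42638484] [[ 405.8 -239.4   10. ]] [ 0.00051318 -0.00125025  0.1384272 ]
```

```bash
python3 -m pendant '0 -.001 .035 0 0 0 .41; .0005 -.0013 .072 0 0 0 .41; .0005 -.0013 .105 0 0 0 .41; .0005 -.0013 .125 0 0 0 .41; .0005 -.0013 .135 0 0 0 .41;.0005 -.0013 .141 0 0 0 .41;.0005 -.0013 .1425 0 0 0 .41;.0005 -.0013 .1425 0 0 0 .41'; python3 -m pendant '0 0 0 0 0 0 .41;0 0 0 0 0 0 .3';python3 - <<'E'
from h import *
c,im=snap("wrist","pics/w13.png"); o=manip.observe(); print(o['tcp_pos'],o['gripper_width'],o['ft_force'])
b=cv2.resize(np.clip(im[215:355,220:420].astype(float)*2.5,0,255).astype(np.uint8),None,fx=4,fy=4,interpolation=cv2.INTER_CUBIC)
cv2.imwrite("pics/w13b.png",b)
E
```

```text
time: 18.77
tcp_pos: [405.9, -240.1, 6.3]
ee_rot: [2.214, 2.228, 0.0]
ft_force: [-0.1, -0.3, 0.0]
gripper_width: 60.0
time: 18.93
tcp_pos: [406.4, -240.9, 7.3]
ee_rot: [2.214, 2.226, 0.001]
ft_force: [-0.1, -0.5, -0.4]
gripper_width: 55.6
[ 406.30529462 -240.94846905    7.28666437] 55.74373331005342 [ 0.56897329 -0.11155657  0.03026637]
```

View pics/w13b.png

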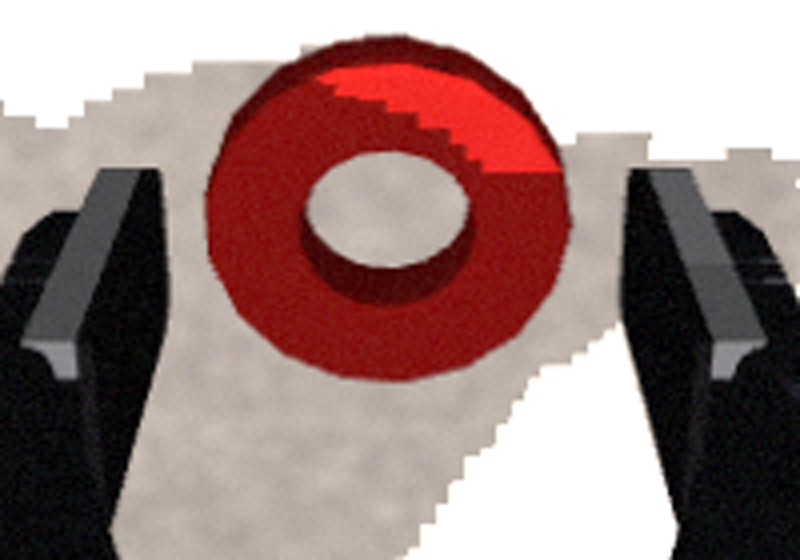

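```bash
python3 -m pendant '.001 0 .002 0 0 0 .3;.001 0 .004 0 0 0 .3;.001 0 .005 0 0 0 .3;.001 0 .005 0 0 0 .3;.001 0 .005 0 0 0 .3'; python3 -m pendant '0 0 0 0 0 0 .2;0 0 0 0 0 0 .1;0 0 0 0 0 0 0'
```

```text
time: 19.4
tcp_pos: [405.2, -239.5, 1.2]
ee_rot: [-2.216, -2.227, 0.0]
ft_force: [0.5, 0.3, -0.5]
gripper_width: 55.2
time: 19.65
tcp_pos: [405.3, -239.6, 1.7]
ee_rot: [2.216, 2.227, 0.0]
ft_force: [-1.1, 0.7, 3.8]
gripper_width: 43.2
```

```bash
python3 -m pendant '0 0 0 0 0 0 -.2;0 0 0 0 0 0 -.3;0 0 0 0 0 0 -.3' 40; python3 -m pendant '0 0 -.01 0 0 0 -.3;0 0 -.03 0 0 0 -.3;0 0 -.06 0 0 0 -.3;0 0 -.09 0 0 0 -.3;0 0 -.108 0 0 0 -.3;0 0 -.108 0 0 0 -.3;0 0 -.108 0 0 0 -.3;0 0 -.108 0 0 0 -.3';python3 - <<'E'
from h import *
c,im=snap("wrist","pics/w14.png"); o=manip.observe(); print(o['tcp_pos'],o['gripper_width'],o['ft_force'])
b=cv2.resize(np.clip(im[215:355,220:420].astype(float)*2.5,0,255).astype(np.uint8),None,fx=4,fy=4,interpolation=cv2.INTER_CUBIC)
cv2.imwrite("pics/w14b.png",b)
E
```

```text
time: 19.9
tcp_pos: [405.4, -239.6, 1.8]
ee_rot: [2.216, 2.227, 0.0]
ft_force: [-1.1, 1.1, 5.0]
gripper_width: 43.2
time: 20.57
tcp_pos: [404.7, -239.2, 108.5]
ee_rot: [-2.215, -2.226, 0.0]
ft_force: [-0.2, 0.5, -1.6]
gripper_width: 43.1
[ 404.23046383 -238.88642045  107.99814239] 43.19996497143998 [-0.00387085 -0.16942854 -0.10702421]
```

View pics/w14b.png

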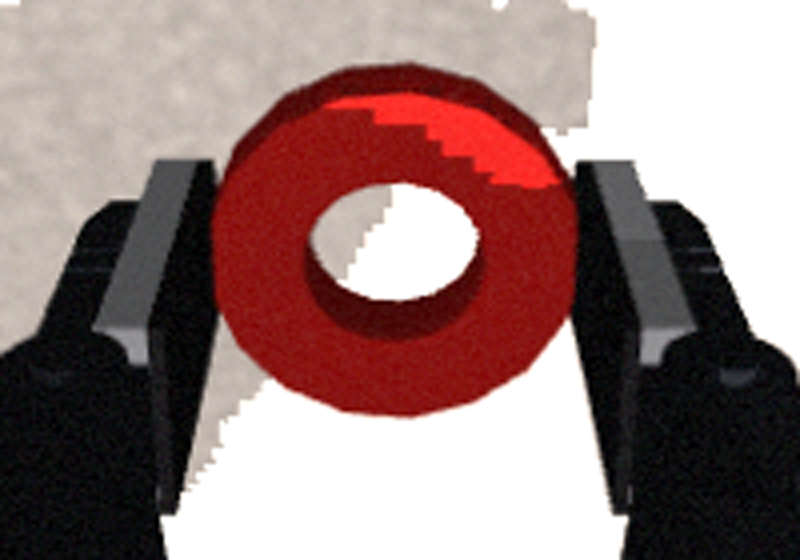

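Run:
```python
from h import *
c=manip.get_calibration("wrist");t=manip.observe()['tcp_pos'];print(t)
f=lambda x,y:(x/4+220-.375,y/4+215-.375)
for dz in(7,8.2,9.5):
  p=onz(c,[f(395,93),f(395,415),f(395,184),f(395,340),f(214,260),f(577,260)],t[2]+dz);print(dz,(p[0]+p[1])[1]/2-t[1],(p[2]+p[3])[1]/2-t[1],p[0][1]-p[1][1],p[2][1]-p[3][1],p[5][0]-p[4][0],(p[5]+p[4])[0]/2-t[0])
```

```text
[ 404.23046383 -238.88642045  107.99814239]
7 -0.9241743905787132 -1.188902826433491 44.37612892656597 21.55362170220019 43.49707747430432 0.09129515867999771
8.2 -0.1756821094976999 -0.4380643907371109 43.98284567628343 21.362602823279303 43.111584813707566 0.08807912313960742
9.5 0.6351845283399769 0.3753439146005917 43.5567888218107 21.155665704448353 42.693967764727745 0.08459508463755583
```

```bash
python3 -m pendant '.032 .019 0 0 0 0 -.3; .066 .039 0 0 0 0 -.3; .1 .059 0 0 0 0 -.3; .134 .079 0 0 0 0 -.3; .168 .099 0 0 0 0 -.3; .202 .119 0 0 0 0 -.3; .236 .139 0 0 0 0 -.3; .2593 .153 0 0 0 0 -.3'; python3 -m pendant '0 0 0 0 0 0 -.3;0 0 0.01 0 0 0 -.3;0 0 .02 0 0 0 -.3;0 0 .024 0 0 0 -.3;0 0 .024 0 0 0 -.3;0 0 .024 0 0 0 -.3'
python3 - <<'E'
from h import *
c,im=snap("wrist","pics/w15.png"); o=manip.observe(); print(o['tcp_pos'],o['gripper_width'],o['ft_force'],R.from_rotvec(o['ee_rot']).as_matrix().round(4).tolist())
b=cv2.resize(np.clip(im[195:335,250:390].astype(float)*2.5,0,255).astype(np.uint8),None,fx=4,fy=4,interpolation=cv2.INTER_CUBIC)
cv2.imwrite("pics/w15b.png",b)
E
```

```text
time: 21.28
tcp_pos: [557.5, 23.7, 107.4]
ee_rot: [-2.212, -2.228, 0.001]
ft_force: [1.0, -0.6, -0.5]
gripper_width: 42.9
time: 21.78
tcp_pos: [555.6, 19.4, 84.3]
ee_rot: [-2.217, -2.224, 0.003]
ft_force: [-0.2, -0.1, -0.6]
gripper_width: 43.5
[556.35991911  19.53886867  85.01051122] 43.16023152321039 [-0.0258665  -0.12850925 -1.1827602 ] [[-0.0034, 1.0, -0.0009], [1.0, 0.0034, -0.0001], [-0.0001, -0.0009, -1.0]]
```

View pics/w15b.png

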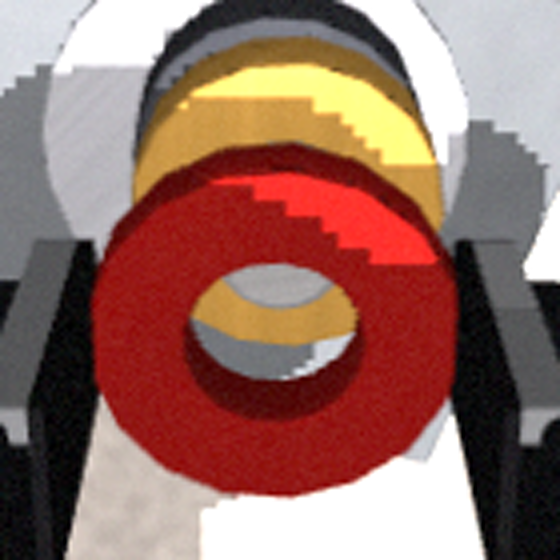

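Run:
```python
from h import *
c=manip.get_calibration("wrist");t=manip.observe()['tcp_pos'];print(t)
f=lambda x,y:(x/4+250-.375,y/4+195-.375)
p=onz(c,[f(277,305)],73)[0];q=onz(c,[f(277,305)],71.5)[0];print("post edge",p,"ctr",p[1]+7.5,q[1]+9)
for dz in(7,8.2,9.5):
  p=onz(c,[f(276,174),f(276,494),f(276,264),f(276,420),f(93,335),f(457,335)],t[2]+dz);print(dz,(p[0]+p[1])[1]/2,(p[2]+p[3])[1]/2,p[0][1]-p[1][1],p[2][1]-p[3][1],p[5][0]-p[4][0],(p[5]+p[4])[0]/2)
```

```text
[556.35991911  19.53886867  85.01051122]
post edge [556.63742977  12.52216001  73.        ] ctr 20.022160013007152 20.639560636692593
7 18.667393323541457 18.392747592856786 44.131777298311015 21.569867358083812 43.54526360197258 556.3349074683917
8.2 19.41819133710755 19.145982198494792 43.74025059073681 21.37850458806807 43.15894030542165 556.3318844064495
9.5 20.23155585180414 19.9619863546026 43.31609665753142 21.171194920551017 42.74042340082485 556.3286094226789
```

```bash
python3 -m pendant '.0017 .0004 .003 0 0 0 -.3;.0017 .0004 .006 0 0 0 -.3;.0017 .0004 .007 0 0 0 -.3;.0017 .0004 .007 0 0 0 -.3;.0017 .0004 .007 0 0 0 -.3';python3 -m pendant '0 0 .001 0 0 0 -.3;0 0 .002 0 0 0 -.3;0 0 .003 0 0 0 -.3';python3 -m pendant '0 0 .001 0 0 0 -.3;0 0 .002 0 0 0 -.3;0 0 .003 0 0 0 -.3;0 0 .003 0 0 0 -.3'
```

```text
time: 22.25
tcp_pos: [557.4, 22.2, 78.3]
ee_rot: [2.216, 2.227, 0.0]
ft_force: [0.3, 0.7, -0.1]
gripper_width: 43.3
time: 22.5
tcp_pos: [557.5, 22.3, 75.3]
ee_rot: [2.216, 2.227, 0.0]
ft_force: [-0.6, -0.5, -0.8]
gripper_width: 43.4
time: 22.83
tcp_pos: [557.2, 22.2, 72.0]
ee_rot: [-2.216, -2.227, 0.0]
ft_force: [-0.2, 0.5, -0.8]
gripper_width: 43.3
```

```bash
python3 -m pendant '0 0 .001 0 0 0 -.3;0 0 .002 0 0 0 -.3;0 0 .003 0 0 0 -.3;0 0 .003 0 0 0 -.3';python3 -m pendant '0 0 .001 0 0 0 -.3;0 0 .002 0 0 0 -.3;0 0 .003 0 0 0 -.3;0 0 .004 0 0 0 -.3;0 0 .004 0 0 0 -.3';python3 -m pendant '0 0 .001 0 0 0 -.3;0 0 .002 0 0 0 -.3;0 0 .003 0 0 0 -.3;0 0 .003 0 0 0 -.3'
```

```text
time: 23.17
tcp_pos: [557.3, 22.3, 69.1]
ee_rot: [-2.216, -2.227, 0.0]
ft_force: [-1.1, -0.5, -0.5]
gripper_width: 42.8
time: 23.58
tcp_pos: [557.3, 22.3, 65.0]
ee_rot: [-2.216, -2.227, 0.0]
ft_force: [-0.3, -0.6, -0.8]
gripper_width: 43.0
time: 23.92
tcp_pos: [557.3, 22.3, 62.1]
ee_rot: [-2.216, -2.227, 0.0]
ft_force: [-0.4, 0.1, -0.5]
gripper_width: 43.0
```

```bash
python3 -m pendant '0 0 .0005 0 0 0 -.3;0 0 .001 0 0 0 -.3;0 0 .0015 0 0 0 -.3;0 0 .0015 0 0 0 -.3';python3 -m pendant '0 0 .0005 0 0 0 -.3;0 0 .001 0 0 0 -.3;0 0 .001 0 0 0 -.3';python3 -m pendant '0 0 .0005 0 0 0 -.3;0 0 .0005 0 0 0 -.3'
```

```text
time: 24.25
tcp_pos: [557.4, 22.2, 60.7]
ee_rot: [-2.216, -2.227, 0.0]
ft_force: [0.3, -0.1, -0.6]
gripper_width: 43.4
time: 24.5
tcp_pos: [557.4, 22.2, 59.8]
ee_rot: [2.216, 2.227, 0.0]
ft_force: [-0.4, -0.7, -0.0]
gripper_width: 43.0
time: 24.67
tcp_pos: [557.4, 22.2, 59.8]
ee_rot: [2.216, 2.227, 0.0]
ft_force: [-1.7, -0.1, 5.0]
gripper_width: 43.4
```

Contact at TCP 59.8, as predicted for home. I'll release, back off upward and check.

```bash
python3 -m pendant '0 0 0 0 0 0 0;0 0 0 0 0 0 .2;0 0 0 0 0 0 .41;0 0 -.001 0 0 0 .41;0 0 -.02 0 0 0 .41;0 0 -.05 0 0 0 .41;0 0 -.075 0 0 0 .41;0 0 -.075 0 0 0 .41'; python3 -m pendant '0 0 0 0 0 0 .41;0 0 0 0 0 0 .41;0 0 0 0 0 0 .41'
python3 - <<'E'
from h import *
c,im=snap("wrist","pics/w16.png"); o=manip.observe(); print(o['tcp_pos'],o['gripper_width'],o['ft_force'])
b=cv2.resize(np.clip(im[120:280,240:400].astype(float)*2,0,255).astype(np.uint8),None,fx=3.5,fy=3.5,interpolation=cv2.INTER_CUBIC)
cv2.imwrite("pics/w16b.png",b)
E
```

```text
time: 25.33
tcp_pos: [561.1, 22.4, 139.3]
ee_rot: [2.212, 2.223, 0.011]
ft_force: [0.8, -0.0, -0.5]
gripper_width: 60.3
time: 25.58
tcp_pos: [556.3, 22.2, 133.0]
ee_rot: [-2.215, -2.226, 0.003]
ft_force: [-0.7, -0.5, -1.3]
gripper_width: 60.1
[556.28407201  22.21919937 132.8618758 ] 60.34795953754476 [-0.19895591 -0.33426433 -0.48710196]
```

View pics/w16b.png

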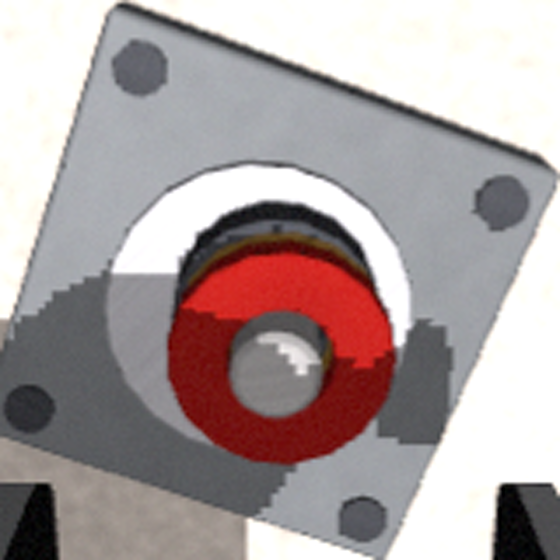

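```bash
python3 -m pendant '0 -.02 -.03 0 0 0 .41;0 -.05 -.06 0 0 0 .41;0 -.08 -.09 0 0 0 .41;0 -.11 -.1 0 0 0 .41;0 -.14 -.1 0 0 0 .41;0 -.17 -.1 0 0 0 .41;0 -.18 -.1 0 0 0 .41;0 -.18 -.1 0 0 0 .41'
python3 - <<'E'
from h import *
o=manip.observe(); print(o['tcp_pos'],o['time'])
c,s=snap("side","pics/s2.png"); ct,t=snap("top","pics/t2.png")
def z(im,y,x,k,r): return cv2.resize(np.clip(im[y-r:y+r,x-r:x+r].astype(float)*1.7,0,255).astype(np.uint8),(k,k),interpolation=cv2.INTER_CUBIC)
cv2.imwrite("pics/f2.png",np.hstack([z(s,205,312,400,32),z(t,207,325,400,32)]))
t0=cv2.imread("pics/top0.png")
for n,lo,hi,h in(("brass",(15,90,60),(32,255,255),7),("blue",(105,120,60),(125,255,255),6)):
  for im in(t0,t): print(n,[np.round(b[0][0],0).tolist() for b in blobs(im,lo,hi) if 200<b[0][0][0]<450 and 180<b[0][0][1]<280])
P=[(556,21,26),(556,21,44),(556,21,58),(556,21,68),(556,21,73)]
print(proj(c,P).round(1).tolist())
E
```

```text
time: 26.3
tcp_pos: [374.1, 21.2, 233.6]
ee_rot: [-2.214, -2.226, 0.003]
ft_force: [0.3, -0.7, -1.0]
gripper_width: 60.2
[374.07512021  21.22039255 233.55575251] 26.3
brass [[220.0, 260.0], [227.0, 232.0], [264.0, 218.0], [236.0, 199.0]]
brass [[220.0, 260.0], [227.0, 232.0], [264.0, 218.0]]
blue [[256.0, 250.0]]
blue [[256.0, 250.0]]
[[311.1, 203.2], [311.0, 198.9], [311.0, 195.5], [311.0, 193.1], [311.0, 191.9]]
```

View pics/f2.png

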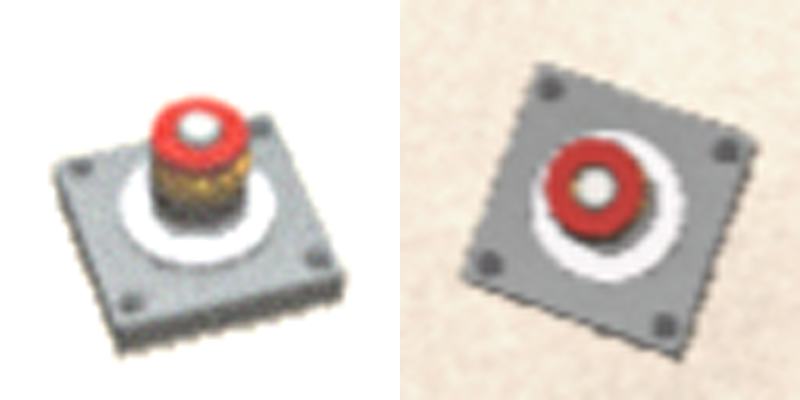

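View pics/t2.png

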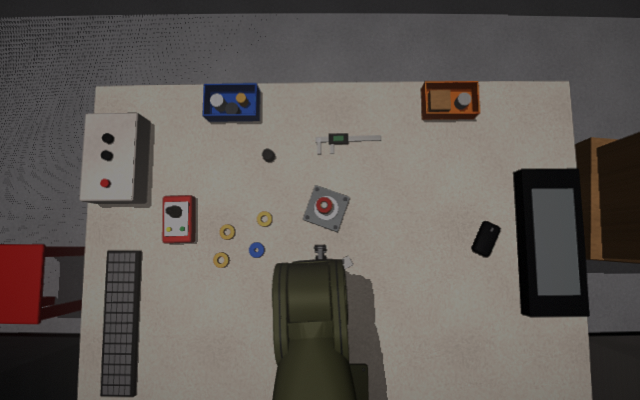

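The side view shows the black, brass and red rings stacked tight and level, with the post standing above red. The other rings haven't moved and the robot is clear, so I'm handing in.

```bash
python3 -c "
from workcell import manip
manip.close_job()"
```

```text
the job is handed in; nothing more can be done
```

The three spacers are on the arbor post in the order asked: black (thickest) at the bottom, then brass, then red. I handed the job in about 26 s into the run, with the arm clear of everything. The brass ring used was the farthest of the four, 648 mm from the base.

- **Seating:** Contact came at tool heights of 30.3, 50.1 and 59.8 mm. These match full seating to within about 0.1 mm, judged from the height at which each ring was gripped.
- **Force:** The highest upward reading, taken at the end of each move, was about 9 N against the 40 N limit. The brass ring rubbed the post with about 3 N sideways until I shifted it 0.6 mm.
- **Final views:** The side, top and wrist pictures show the stack tight and flat with the post protruding above the red ring. The blue ring and the three other brass rings are at the same pixel positions as at the start. The other items look unmoved in the top picture, but I did not measure them.
- **Disagreement:** Camera estimates of the ring-to-post offset were uncertain by 1–2 mm along y. The fit was therefore settled by force and seating height.

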